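Hold the tester on the hatch-box contact

ROBOT

A 6-joint arm with a two-finger parallel gripper is mounted at the origin on the work surface. World frame = base frame: x ahead of the robot, y to its left, z up, the work surface at z = 0. Lengths are in m, angles in rad, forces in N, time in s.
With the tool pointing down it reaches from about 0.4 to 0.825 m from the base axis. Payload 7 kg.
Tool frame: the origin (TCP) lies on the centre line of the jaws, within the pads' length; the fingertips stand 25 mm ahead of it and the grasp point (between the pads) lies 6 mm ahead of it; z points along the fingers, y is the direction in which the jaws open and shut (so a half turn about z gives the same grasp; the last joint's range is limited). The gripper opens to 88 mm and grips with 3 to 60 N. Pads are 19 mm wide; open, the fingers measure 130 mm over their backs; the gripper's body (78 mm by 193 mm) begins 47 mm behind the grasp point.
Start: joints at [-0.994, 0.359, 0.012, 0, -1.224, -0.288], TCP at [0.192, -0.647, 0.252] pointing down, gripper open.
Joint ranges: [-3.07, 3.07], [-1.43, 2.12], [-1.02, 1.25], [-3.03, 1.67], [-3.05, -0], [-3.03, 3.03]. Speed limits (rad/s): [2.39, 2.39, 3.01, 3.14, 3.14, 3.14].

INTERFACE

Orientations are given as [roll, pitch, yaw] about the fixed x, y, z axes, in that order (R = Rz(yaw) Ry(pitch) Rx(roll)).
In Python, from station import * gives the robot as it stands. The module is installed in compiled form; this text tells all that it offers.
- The arm moves only by the tool step_arm, never from a script. Its argument "commands" is text: rows parted by semicolons, each of 6 numbers parted by spaces: the shift along the tool's x, y, z in mm, then the turn, a rotation vector about the tool's x, y, z in rad. A call has 1 to 8 rows; each row shifts and turns the commanded pose from where the row before left it, along the tool's axes as they then stand; what a row does not reach is not made up. A row lasts 1/8 s, in which the tool goes at most 62.5 mm and 10.7 degrees, less where a joint would pass 70% of its speed; a pose out of reach is approached as far as the arm can. A call is refused whole if a number of a shift passes 62.5 or a number of a turn 0.188, either way. A call with a gripper value outside its range is refused whole. "jaw" is the finger opening in mm, from 0 to 87.6, set as the call begins (left out, the last holds). The fingers move at their own pace and stop on an object; "grip_force" is the grip in N (left out, the last holds). Time passes only in rows, so rows that do not move let the fingers close. It gives the time, the measured TCP pose, the force and the opening at its end, in the units of the state.
- get_state(): the state, without advancing time (a new reading comes with each control period).
- grab_frame(name): name is "side" or "top"; returns a dict with "frame" (384x512x3 uint8, red, green, blue), "fovy" (degrees; the focal length in pixels is half the picture's height over the tangent of half this angle, whatever the lens; pixels are square), "cx", "cy" (the principal point, pixels), "k1" (the pictures are not rectified: a ray, as slopes to the right and down, at radius r is drawn at 1 + k1 r^2 times it, then the intrinsics apply), "rvec" (rotation vector, rad) and "tvec" (3), from world to camera coordinates, as OpenCV has them. Camera axes: x right, y down, z forward; pixel columns grow to the right and rows downward; lengths in m; the calibration is good to about 2 mm. A picture is of the moment at which its call begins. There is no depth.
- job_done(): hands the job in, once; it reports no verdict.
Trained networks look in a picture, given as the dict that the camera call returned (one of the last four; its "shot" number tells which), for a name from the list of things; names that differ only in an ending like _2 or _b are one class to them, and where a whole thing is asked for, a point or a joint stands for the part that bears it (a point fixed in the world has none). Each returns a list of dicts, best first, with "conf" (0 to 1); they miss things now and then, are a little off and sometimes report something else, mostly with a low value. They report only what shows in the picture. A call takes as long as a camera call. They do not tell look-alikes from the thing itself.
- recognise(picture, name): "pixel" ([column, row] in pixels, amid what is visible of it).
The state is a dict: "t": time; "q": joint angles; "qd": joint speeds; "joint_efforts": joint torques, N m; "eef_pos": TCP position; "ee_rot": TCP orientation; "force": force on the tool from outside, world axes, zero at the start; "moment": the same for the moment, N m; "width": finger opening in m.
Only numpy, scipy, OpenCV 4.12 (cv2) and the standard library are available. Lean on these libraries where they do the work, as an engineer would, in place of code of your own. Each camera call takes 0.05 s, during which the arm holds its last target.

TASK

Pull the blue pen tester straight up out of its charging dock, against the sprung catch, then check the red hatch-box with it: set the tester's brass nose on the yellow-ringed brass contact on the sloping lid, with the tester square to the lid, and press gently until the sprung contact has sunk about half-way. Finish while still holding the tester there, keeping that light push; do not jab the contact, and leave the egg cup, the jar and the hoof pick where they are.

Things in the scene. Friction and masses are not known exactly. Their poses are not given: they have to be found in the camera images.
- tester_mid (a point): Centre of the handle of the loose blue pen tester (about 120 g). Handle: square bar 26 x 26 mm, 85 mm long (42.5 mm up to its top, 42.5 mm down to its shoulder). z runs along the tester from nose to handle top; x, y are square to the flat sides. It starts upright in the dock, shoulder on the dock's top. Below the shoulder a grooved round brass stem, 14 mm thick, runs 40 mm to the nose.
- tester_nose (a point): The very end of the tester's rounded brass nose (10 mm across, ball-shaped): 82.5 mm below the centre of the handle along the tester's axis. Same axes as tester_mid. At the start it is hidden in the dock.
- dock: Grey charging dock fixed on the cedar ledge (ledge top 30 mm above the work surface), block 80 x 80 x 50 mm. Origin: centre of its underside; z up. The tester stands 40 mm deep in a 15.6 mm square socket in its top. A sprung slide (orange tab, +x side) catches the stem's groove: 6 to 12 N of straight upward pull frees it within 5 mm, then only light drag is left.
- hatchbox: Red plastic hatch-box fixed on the ledge, 172 x 162 mm, hinged lid latched shut. Origin: centre of its underside, on the ledge top; z up. The flat lid slopes 15 degrees: low at the box's -x side (latch, nearer the robot), high at its +x side (hinges); its middle is 75 mm above the underside.
- contact_top (a point): Centre of the flat top face of the sprung brass contact (22 mm across) in the middle of the lid, inside a yellow ring 48 mm across. It stands 14 mm proud of the lid and moves with the contact. z points out of the lid, square to it (so 15 degrees off vertical, leaning to the box's -x side).
- contact (a joint): How far the contact is pressed into the lid, m: 0 at rest (fully out), 0.012 fully in against a hard stop. Spring: about 1 N at the first touch, 4 N half-way, 7 N fully in.
- eggcup_mid (a point): White ceramic egg cup, loose, 48 mm across, 58 mm tall, standing on the ledge; point half-way up on its axis. Leave it alone.
- jar_mid (a point): Sealed jar of dried hibiscus, loose, 68 mm across, 100 mm tall, standing on the ledge; point half-way up on its axis. Leave it alone.
- hoofpick_mid (a point): Steel hoof pick with a wooden handle, loose, 150 mm long, about 50 mm wide at the hook, 10 mm high, lying on the ledge along its own x with the hook to +x and bending to +y; point near its middle, 5 mm above the ledge. Leave it alone.
- clamp: Small steel bench clamp fixed on the ledge's far edge, 70 mm long, 60 mm wide at its bar; origin on the ledge's top at the edge; it stands up to 50 mm above the ledge.
Things that resemble listed ones, but are neither listed nor needed, are in the scene too. There is more than one size of the part that bears tester_mid; the job needs the largest.

How it is judged:
On the way:
1. the tester has been pulled out of the dock: its nose is clear above the socket's mouth, in the fingers (z of tester_nose in the frame of dock above 0.06 m and contact force between the fingers and tester above 1 N), for 0.2 s.
At the end, for the whole second after the job is handed in: Tester still held and at rest, clear of the dock: nose within 8 mm of the centre of the contact's top, axis square to the lid within 0.15 rad, contact sunk 2 to 10.5 mm under 1.2 to 9 N; egg cup, jar and hoof pick within 20 mm of where they stood (contact force between tester and hatchbox between 1.2 and 9 N and value of joint contact between 0.002 and 0.0105 m and distance between tester_nose and contact_top below 0.008 m and angle between the z axis of tester_nose and the z axis of contact_top, either way round below 0.15 rad and contact force between the fingers and tester above 1 N and contact force between tester and dock below 0.1 N and linear speed of tester below 0.02 m/s and distance of each of eggcup_mid, jar_mid, hoofpick_mid from where it was at the start of the episode below 0.02 m); the arm keeps its last pose, push and grip.
It fails at once if the tester jabs the hatch-box or its contact with more than 20 N (contact force between tester and hatchbox above 20 N).
It fails at once if the egg cup, jar or hoof pick is shifted by more than 20 mm (distance of any of eggcup_mid, jar_mid, hoofpick_mid from where it was at the start of the episode above 0.02 m).
It fails at once if the egg cup or jar is tipped (angle between any of eggcup_mid, jar_mid's own z axis and vertical above 0.3 rad).
It also fails if it takes over 45 s, if anything falls off the work surface, if the arm or the gripper's body presses on something with over 40 N, if the wrist force passes 120 N, or if a joint passes its speed limit or range.

## Working session

There is one attempt and no reset: what is moved stays moved. The work goes in short steps, Python scripts to look and compute and a tool call to move; the robot and the scene stay as the last step left them, time stands still between calls to the robot, and variables do not carry over. Pictures are saved under pics/ and viewed, and the job is handed in when it is done.

Besides the shell and the picture viewer there is one more tool, called after "Call:" as name(argument=value, ...) on one line, values as JSON. step_arm: Moves the arm, as the interface text tells. Its arguments: {"type":"object","properties":{"commands":{"type":"string"},"jaw":{"type":"number"},"grip_force":{"type":"number"}},"required":["commands"]}

```bash
mkdir -p pics; cat > h.py <<'E'
from station import *
import numpy as np, cv2
from scipy.spatial.transform import Rotation as R
def K(p):
    h,w=p["frame"].shape[:2]; f=h/2/np.tan(np.radians(p["fovy"])/2)
    return f
def ray(p,uv):
    f=K(p); d=np.array([(uv[0]-p["cx"])/f,(uv[1]-p["cy"])/f]); s=d.copy()
    for _ in range(30): s=d/(1+p["k1"]*(s@s))
    Rm=cv2.Rodrigues(np.array(p["rvec"],float))[0]; t=np.array(p["tvec"],float).ravel()
    o=-Rm.T@t; v=Rm.T@np.array([s[0],s[1],1]); return o,v/np.linalg.norm(v)
def atz(p,uv,z):
    o,v=ray(p,uv); return o+v*(z-o[2])/v[2]
def proj(p,X):
    Rm=cv2.Rodrigues(np.array(p["rvec"],float))[0]; c=Rm@np.array(X,float)+np.array(p["tvec"],float).ravel()
    s=c[:2]/c[2]; s=s*(1+p["k1"]*(s@s)); return s*K(p)+[p["cx"],p["cy"]]
def tri(p1,u1,p2,u2):
    o1,v1=ray(p1,u1);o2,v2=ray(p2,u2)
    A=np.stack([v1,-v2],1); s=np.linalg.lstsq(A,o2-o1,rcond=None)[0]
    a=o1+v1*s[0];b=o2+v2*s[1]; return (a+b)/2,np.linalg.norm(a-b)
def save(p,n,box=None,sc=1):
    im=p["frame"][:,:,::-1]
    if box: im=im[box[1]:box[3],box[0]:box[2]]
    im=cv2.resize(im,None,fx=sc,fy=sc,interpolation=cv2.INTER_CUBIC); cv2.imwrite("pics/"+n+".png",im)
E
python3 - <<'E'
from h import *
import pickle
np.set_printoptions(precision=4,suppress=True)
s=get_state();print(s["t"],s["eef_pos"],s["ee_rot"],s["width"],s["force"])
P={}
for n in("side","top"):
    p=grab_frame(n);P[n]=p;save(p,n+"0",None,1.5)
    print(n,p["fovy"],p["k1"],ray(p,(256,192)))
    for o in("tester_mid","dock","hatchbox","contact_top","eggcup_mid","jar_mid","hoofpick_mid","clamp"):
        print(o,[(np.round(d["pixel"]),round(d["conf"],2)) for d in recognise(p,o)])
pickle.dump(P,open("p0.pkl","wb"))
E
```

```text
0.0 [ 0.1921 -0.6466  0.2506] [ 3.14   -0.0001 -2.8529] 0.0875469222478678 [-0.13    0.3796 -0.8579]
side 42.91223177791615 -0.07092117082428769 (array([-0.2123,  1.0086,  1.1924]), array([ 0.437 , -0.6123, -0.6589]))
tester_mid [(array([200., 220.]), 0.69), (array([254., 272.]), 0.48), (array([231., 281.]), 0.45)]
dock [(array([201., 238.]), 0.64)]
hatchbox [(array([286., 164.]), 0.82)]
contact_top []
eggcup_mid [(array([300., 134.]), 0.62), (array([201., 183.]), 0.37)]
jar_mid [(array([143., 257.]), 0.9)]
hoofpick_mid [(array([246., 202.]), 0.45)]
clamp [(array([200., 184.]), 0.63), (array([247., 200.]), 0.51)]
top 51.49945477708546 0.012505174376398734 (array([ 0.2485, -0.0171,  1.2992]), array([ 0.2327,  0.0002, -0.9725]))
tester_mid [(array([174., 175.]), 0.56), (array([167., 250.]), 0.42), (array([144., 239.]), 0.38)]
dock [(array([184., 184.]), 0.71)]
hatchbox [(array([322., 194.]), 0.97)]
contact_top [(array([328., 198.]), 0.51), (array([250., 190.]), 0.22)]
eggcup_mid [(array([385., 187.]), 0.59)]
jar_mid [(array([122., 158.]), 0.65)]
hoofpick_mid [(array([249., 192.]), 0.48)]
clamp [(array([247., 137.]), 0.7)]
```

View pics/side0.png

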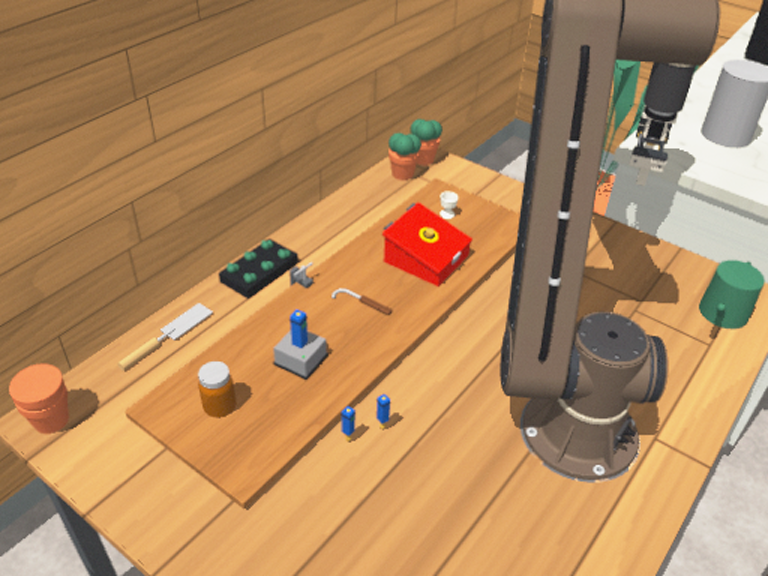

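View pics/top0.png

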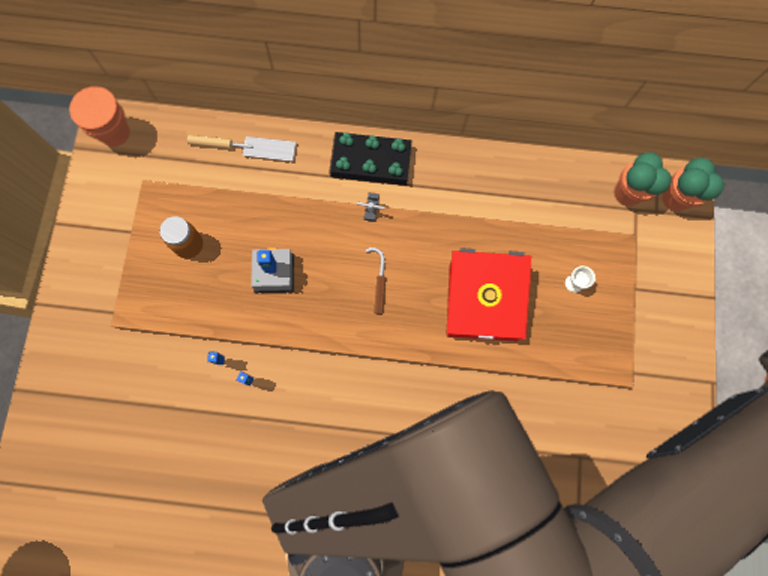

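Candidates for the tester (side pixels): the blue pen in the grey dock (200,220), and two small free-standing ones at (254,272) and (231,281) in front of the ledge. The docked one matches the description and is the largest. I'll check it in a close crop.

```bash
python3 - <<'E'
from h import *
import pickle
P=pickle.load(open("p0.pkl","rb"))
a=cv2.resize(P["top"]["frame"][150:210,150:210,::-1],(390,390),interpolation=cv2.INTER_CUBIC)
b=cv2.resize(P["side"]["frame"][195:260,170:235,::-1],(390,390),interpolation=cv2.INTER_CUBIC)
cv2.imwrite("pics/crop0.png",np.hstack([a,b]))
a=cv2.resize(P["top"]["frame"][155:235,285:365,::-1],(390,390),interpolation=cv2.INTER_CUBIC)
b=cv2.resize(P["side"]["frame"][125:195,245:315,::-1],(390,390),interpolation=cv2.INTER_CUBIC)
cv2.imwrite("pics/crop1.png",np.hstack([a,b]))
E
```

```text
(no output)
```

View pics/crop0.png

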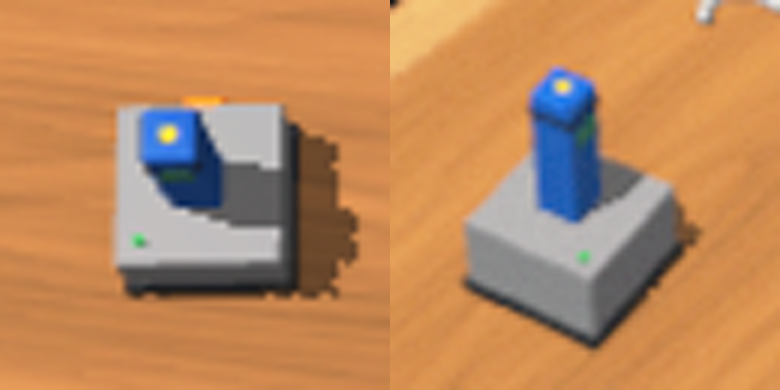

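View pics/crop1.png

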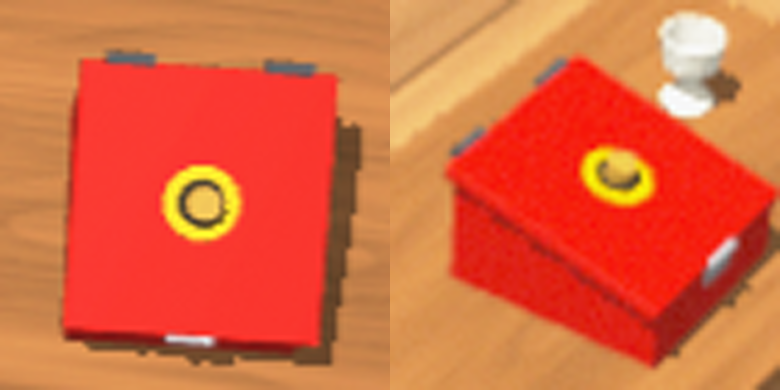

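```bash
cat > m.py <<'E'
from h import *
import pickle
np.set_printoptions(precision=4,suppress=True)
P=pickle.load(open("p0.pkl","rb"));T,S=P["top"],P["side"]
off=-0.5
tc=lambda u,v:np.array([u/6.5+150+off+.5/6.5,v/6.5+150+off])
a=tc(168,134); b=np.array([172.5/6+170+off,87/6+195+off])
print("tester top tri",tri(T,a,S,b)," top z.165",atz(T,a,.165),"side z.165",atz(S,b,.165))
c=[atz(T,tc(*k),.08) for k in((117,104),(284,104),(281,262),(117,262))]
for k in c: print(k)
print("mean",np.mean(c,0),"len",[np.linalg.norm(c[i]-c[(i+1)%4]) for i in range(4)])
e=[np.degrees(np.arctan2(*(c[i]-c[j])[[1,0]])) for i,j in((0,1),(3,2),(0,3),(1,2))];print("angles",e)
bx=lambda u,v:np.array([u/4.875+285+off,v/4.875+155+off])
sx=lambda u,v:np.array([(u-390)/5.571+245+off,v/5.571+125+off])
print("contact",tri(T,bx(204,203),S,sx(624,160)),atz(T,bx(204,203),.1185),atz(S,sx(624,160),.1185))
h=.081*np.sin(np.radians(15))
h=.0837*np.sin(np.radians(15))
L=[atz(T,bx(u,v),z) for u,v,z in((80,60,.105+h),(336,76,.105+h),(320,346,.105-h),(64,332,.105-h))]
for k in L: print(k)
print("mean",np.mean(L,0),[np.linalg.norm(L[i]-L[(i+1)%4]) for i in range(4)])
print([np.degrees(np.arctan2(*(L[i]-L[j])[[1,0]])) for i,j in((0,1),(3,2),(0,3),(1,2))])
for n in ((80,60),(336,76),(320,346),(64,332)): pass
for n,u in (("L corners tri",(((80,60),(450,170)),((336,76),(575,57)),((320,346),(775,195)),((64,332),(655,318)))),):
    for q,w in u: print(n,tri(T,bx(*q),S,sx(*w)))
E
python3 m.py
```

```text
tester top tri (array([0.5591, 0.228 , 0.1634]), np.float64(0.0002654962493464179))  top z.165 [0.5585 0.2276 0.165 ] side z.165 [0.558  0.2292 0.165 ]
[0.594  0.2732 0.08  ]
[0.6035 0.1918 0.08  ]
[0.5243 0.1817 0.08  ]
[0.5151 0.2605 0.08  ]
mean [0.5592 0.2268 0.08  ] len [np.float64(0.08194665262702935), np.float64(0.07991274741007215), np.float64(0.07935614507719213), np.float64(0.07994278418976213)]
angles [np.float64(96.68592851110866), np.float64(96.65825974169623), np.float64(9.126225510337811), np.float64(7.269068089714522)]
contact (array([ 0.5425, -0.2305,  0.1204]), np.float64(1.3397297837810632e-05)) [ 0.543  -0.2309  0.1185] [ 0.5439 -0.2327  0.1185]
[ 0.6242 -0.1452  0.1267]
[ 0.6324 -0.306   0.1267]
[ 0.4677 -0.3165  0.0833]
[ 0.4579 -0.1551  0.0833]
mean [ 0.5455 -0.2307  0.105 ] [np.float64(0.16099685697631355), np.float64(0.17054600096765896), np.float64(0.16170438196705245), np.float64(0.1721304553905966)]
[np.float64(92.90742725896578), np.float64(93.49048487361173), np.float64(3.418009795538469), np.float64(3.665945377952072)]
L corners tri (array([ 0.6243, -0.1462,  0.1223]), np.float64(0.002774358548738146))
L corners tri (array([ 0.6352, -0.3072,  0.1205]), np.float64(0.0018360195685458252))
L corners tri (array([ 0.4714, -0.3179,  0.0741]), np.float64(0.004410570781120681))
L corners tri (array([ 0.4607, -0.1552,  0.0765]), np.float64(0.0034653652996529524))
```

```bash
cat > plan.py <<'E'
from h import *
np.set_printoptions(precision=4,suppress=True)
def goal(pos,Rm):
    s=get_state(); R0=R.from_euler("xyz",s["ee_rot"]).as_matrix(); p0=np.array(s["eef_pos"])
    print("t",round(s["t"],3),"pos",p0,"rot",np.array(s["ee_rot"]),"F",np.array(s["force"]),"w",s["width"])
    print("rot first: turn",R.from_matrix(R0.T@Rm).as_rotvec(),"shift now axes mm",R0.T@(pos-p0)*1e3,"shift goal axes mm",Rm.T@(pos-p0)*1e3)
def down(deg): # tester yaw deg, tool y = tester y
    return (R.from_euler("z",deg,degrees=True)*R.from_euler("xyz",[np.pi,0,np.pi])).as_matrix()
E
python3 - <<'E'
from plan import *
import pickle
P=pickle.load(open("p0.pkl","rb"))
print("jar",atz(P["top"],(177/1.5,224/1.5),.13))
goal(np.array([.559,.2278,.25]),down(7.2))
print(get_state()["q"])
E
```

```text
jar [0.6135 0.4212 0.13  ]
t 0.9 pos [ 0.1922 -0.6471  0.2516] rot [-3.1415  0.     -2.8528] F [-0.4625  0.6229 -0.233 ] w 0.0874505864351246
rot first: turn [-0.0001  0.      0.1631] shift now axes mm [-600.721   734.1879    1.5538] shift goal axes mm [-473.5369  821.9855    1.6001]
[-0.9939  0.3586  0.0119 -0.     -1.2241 -0.2881]
```

Call:
step_arm(commands="0 0 0 0 0 0.163; -29 51 0 0 0 0; -29 51 0 0 0 0; -29 51 0 0 0 0; -29 51 0 0 0 0; -29 51 0 0 0 0; -29 51 0 0 0 0; -29 51 0 0 0 0", jaw=56, grip_force=30)

```text
t: 1.9
eef_pos: [0.3493, -0.2657, 0.252]
ee_rot: [-3.141, 0.001, -3.016]
force: [0.3, -0.6, -0.3]
width: 0.0561
```

```bash
python3 - <<'E'
from plan import *
goal(np.array([.559,.2278,.25]),down(7.2))
print(get_state()["q"])
E
```

```text
t 1.9 pos [ 0.3493 -0.2657  0.252 ] rot [-3.1411  0.0011 -3.016 ] F [ 0.3469 -0.5772 -0.3325] w 0.056051208655370416
rot first: turn [-0.0005  0.0011 -0.    ] shift now axes mm [-269.9107  463.3577    2.0536] shift goal axes mm [-269.9345  463.3442    1.9682]
[-0.198  -0.0439 -0.4776  0.0001 -1.1359 -1.2472]
```

Call:
step_arm(commands="-29 51 0 0 0 0; -29 51 0 0 0 0; -29 51 0 0 0 0; -29 51 0 0 0 0; -29 51 0 0 0 0; -29 51 0 0 0 0; -29 51 0 0 0 0; -29 51 0 0 0 0")

```text
t: 2.9
eef_pos: [0.5283, 0.1685, 0.2519]
ee_rot: [3.141, 0.001, -3.015]
force: [1.0, 0.2, 0.4]
width: 0.056
```

Call:
step_arm(commands="-30 43 0 0 0 0; 0 0 0 0 0 0; 0 0 0 0 0 0")

```text
t: 3.28
eef_pos: [0.5518, 0.2128, 0.2512]
ee_rot: [-3.141, -0.001, -3.015]
force: [-0.2, -0.5, -0.5]
width: 0.056
```

```bash
python3 - <<'E'
from plan import *
T=grab_frame("top");S=grab_frame("side")
save(T,"t1",(130,130,230,230),4);save(S,"s1",(140,130,270,270),4)
goal(np.array([.559,.2278,.25]),down(7.2))
print(get_state()["q"])
E
```

```text
t 3.375 pos [0.5518 0.2121 0.2518] rot [ 3.1415  0.0001 -3.0164] F [-0.8715  0.2604  0.9496] w 0.055798431087597765
rot first: turn [ 0.      0.0001 -0.0004] shift now axes mm [-9.1139 14.6864  1.8019] shift goal axes mm [-9.1202 14.6826  1.8007]
[ 0.6974  0.2217 -0.179  -0.     -1.17   -2.1429]
```

View pics/s1.png

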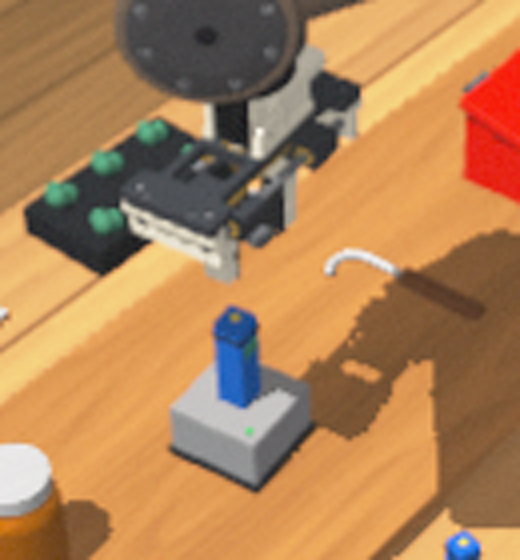

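The side view shows the open gripper above the docked tester (tester in crop ~(237,355)), not yet centred. I'll shift the remaining 9/15 mm, then descend.

Call:
step_arm(commands="-9 14.7 0 0 0 0; 0 0 20 0 0 0; 0 0 20 0 0 0; 0 0 20 0 0 0; 0 0 0 0 0 0")

```text
t: 4.0
eef_pos: [0.5587, 0.2281, 0.1905]
ee_rot: [-3.14, -0.002, -3.016]
force: [-0.4, -0.1, 1.1]
width: 0.0561
```

```bash
python3 - <<'E'
from plan import *
T=grab_frame("top");S=grab_frame("side")
save(T,"t2",(130,130,230,230),4);save(S,"s2",(140,130,270,270),4)
goal(np.array([.559,.2278,.1345]),down(7.2))
E
```

```text
t 4.1 pos [0.5597 0.2288 0.1924] rot [ 3.1415  0.0009 -3.0158] F [0.7213 0.2276 0.7862] w 0.055922611101705086
rot first: turn [0.0001 0.0009 0.0001] shift now axes mm [ 0.9004 -0.863  57.9219] shift goal axes mm [ 0.8479 -0.8552 57.9228]
```

View pics/s2.png

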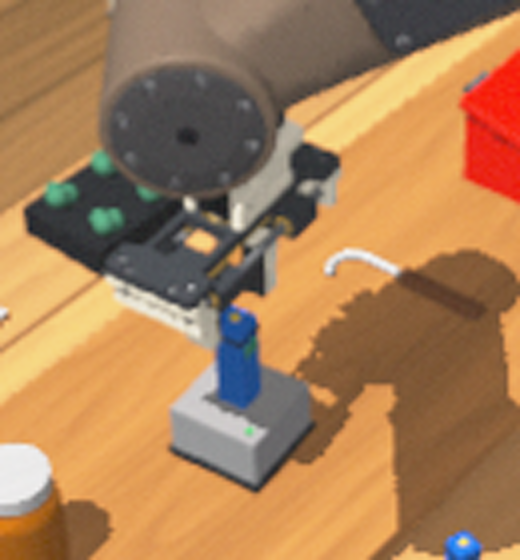

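View pics/t2.png

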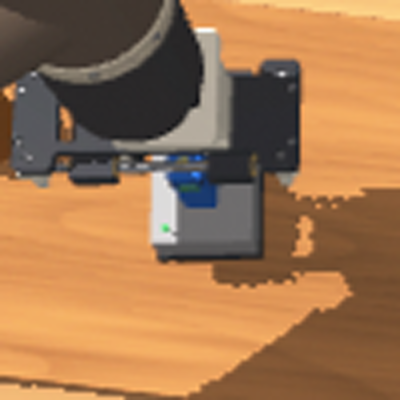

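The fingers straddle the tester (side crop: handle top at (237,315) between them). I'll go on down.

Call:
step_arm(commands="0 0 15 0 0 0; 0 0 15 0 0 0; 0 0 15 0 0 0; 0 0 12.5 0 0 0; 0 0 0 0 0 0; 0 0 0 0 0 0")

```text
t: 4.85
eef_pos: [0.5595, 0.2288, 0.1343]
ee_rot: [-3.142, 0.0, -3.016]
force: [-0.0, 0.5, -0.2]
width: 0.056
```

```bash
python3 - <<'E'
from plan import *
S=grab_frame("side")
save(S,"s3",(140,130,270,270),4)
goal(np.array([.559,.2278,.1345]),down(7.2)); print(get_state()["moment"])
E
```

```text
t 4.9 pos [0.5596 0.2289 0.1345] rot [ 3.1413  0.0008 -3.0156] F [ 0.0513 -0.4398  0.3806] w 0.056223553260459434
rot first: turn [0.0003 0.0008 0.0003] shift now axes mm [ 0.7449 -0.9727  0.0482] shift goal axes mm [ 0.7446 -0.9729  0.0491]
[ 0.0239 -0.0367  0.0331]
```

View pics/s3.png

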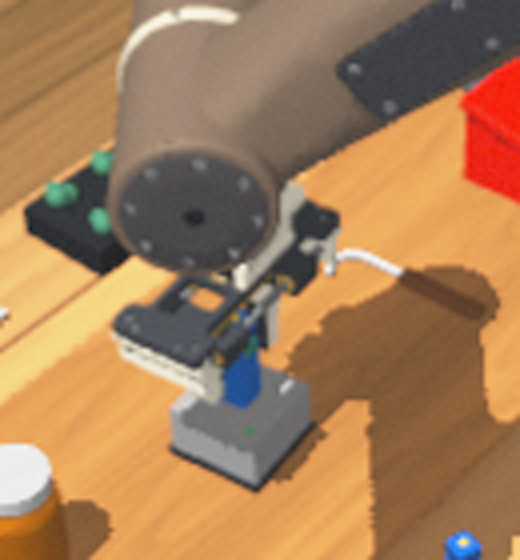

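Handle at (240,380) sits between the two fingers. Closing; the forces will show the centring error.

Call:
step_arm(commands="0 0 0 0 0 0; 0 0 0 0 0 0; 0 0 0 0 0 0; 0 0 0 0 0 0; 0 0 0 0 0 0; 0 0 0 0 0 0", jaw=15, grip_force=30)

```text
t: 5.65
eef_pos: [0.5593, 0.2287, 0.1342]
ee_rot: [3.142, 0.0, -3.016]
force: [-0.9, -0.2, 1.4]
width: 0.0258
```

Call:
step_arm(commands="0 0 0 0 0 0; 0 0 -2 0 0 0; 0 0 -2 0 0 0; 0 0 -2 0 0 0; 0 0 -2 0 0 0; 0 0 -2 0 0 0", grip_force=45)

```text
t: 6.4
eef_pos: [0.5587, 0.2283, 0.1439]
ee_rot: [-3.141, -0.001, -3.016]
force: [-2.5, -0.8, -4.9]
width: 0.0259
```

Call:
step_arm(commands="0 0 -5 0 0 0; 0 0 -8 0 0 0; 0 0 -8 0 0 0; 0 0 -8 0 0 0; 0 0 -10 0 0 0; 0 0 -10 0 0 0; 0 0 -10 0 0 0; 0 0 0 0 0 0")

```text
t: 7.4
eef_pos: [0.5597, 0.2289, 0.2042]
ee_rot: [3.141, 0.002, -3.016]
force: [0.1, 0.7, -1.2]
width: 0.0257
```

```bash
python3 - <<'E'
from plan import *
S=grab_frame("side")
save(S,"s4",(140,130,270,270),4)
# goal above contact, square to lid
goal(np.array([.559,.2278,.25]),down(7.2)); print(get_state()["moment"])
E
```

```text
t 7.45 pos [0.5593 0.2287 0.2034] rot [ 3.1411  0.0006 -3.0159] F [-0.6887  0.5124 -1.6128] w 0.026155402141105687
rot first: turn [0.0005 0.0006 0.0001] shift now axes mm [  0.4353  -0.8684 -46.5543] shift goal axes mm [  0.4639  -0.8914 -46.5536]
[ 0.0111 -0.0898  0.0315]
```

View pics/s4.png

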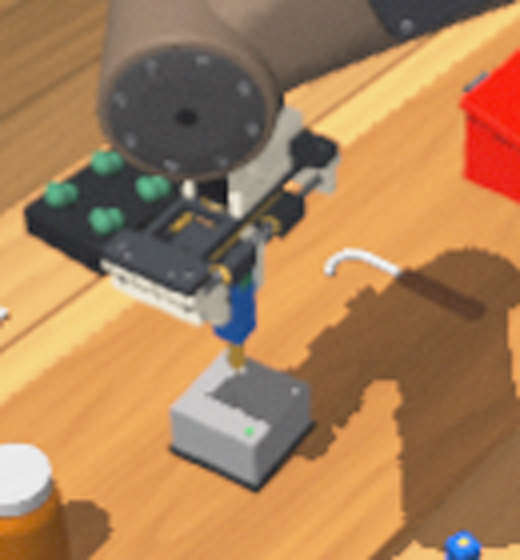

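The tester is out, with the brass stem visible (~(237,355) in the crop) above the socket. I'll lift higher, then measure the nose.

Call:
step_arm(commands="0 0 -20 0 0 0; 0 0 -20 0 0 0; 0 0 -20 0 0 0; 0 0 0 0 0 0; 0 0 0 0 0 0")

```text
t: 8.07
eef_pos: [0.5587, 0.2284, 0.2619]
ee_rot: [-3.141, -0.001, -3.016]
force: [-0.4, 0.6, -1.1]
width: 0.0259
```

```bash
python3 - <<'E'
from plan import *
S=grab_frame("side");T=grab_frame("top")
import pickle;pickle.dump({"side":S,"top":T},open("p5.pkl","wb"))
s=get_state();p=np.array(s["eef_pos"]);Rm=R.from_euler("xyz",s["ee_rot"]).as_matrix()
nose=p+Rm@[0,0,.0945]; print("pred nose",nose,proj(S,nose),proj(T,nose)); sh=p+Rm@[0,0,.0545]; print("shoulder",proj(S,sh),proj(T,sh))
u=proj(S,nose);v=proj(T,nose)
for pic,c,n in((S,u,"s5"),(T,v,"t5")):
    x,y=int(c[0])-40,int(c[1])-45; print(n,x,y); save(pic,n,(x,y,x+80,y+70),8)
goal(p,down(3.4));
E
python3 -c "
import cv2,numpy as np
a=cv2.imread('pics/s5.png');b=cv2.imread('pics/t5.png');cv2.imwrite('pics/st5.png',cv2.resize(np.vstack([a,b]),(320,560)))"
```

```text
pred nose [0.5586 0.2283 0.1672] [198.2891 208.2331] [175.0626 169.8549]
shoulder [197.6656 198.5216] [172.6419 165.8354]
s5 158 163
t5 135 124
t 8.175 pos [0.5587 0.2284 0.2617] rot [-3.1408 -0.0019 -3.0159] F [-0.1078 -0.1542 -1.0832] w 0.025801040054103854
rot first: turn [-0.0009 -0.0018  0.0664] shift now axes mm [0. 0. 0.] shift goal axes mm [0. 0. 0.]
```

View pics/s5.png

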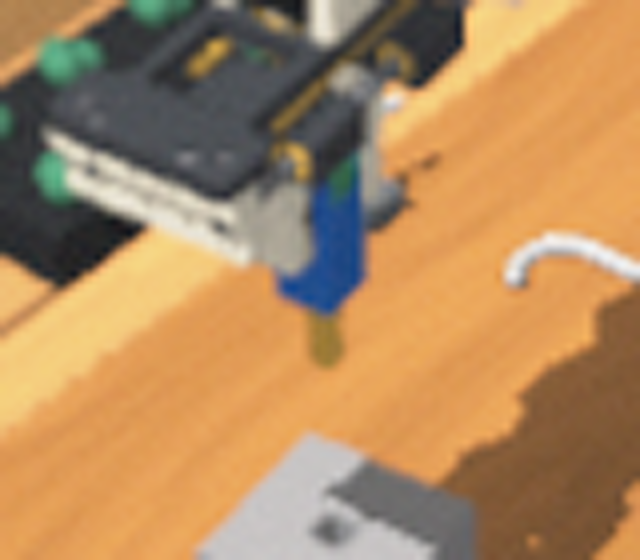

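View pics/t5.png

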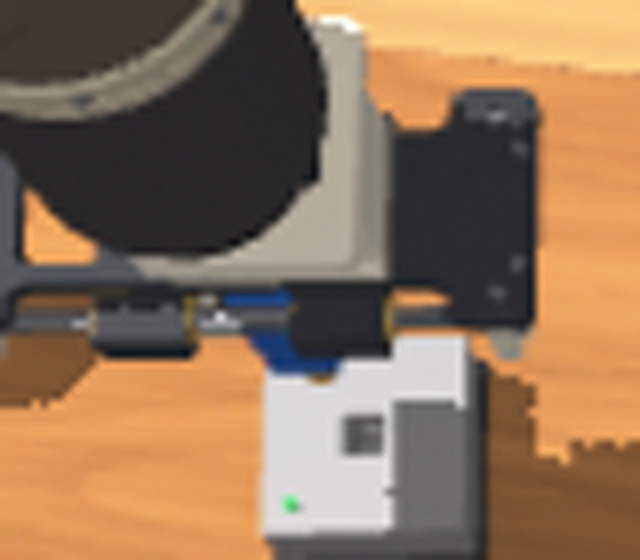

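```bash
cat >> plan.py <<'E'
C=np.array([.5425,-.2307,.1187])
def Rt(deg=3.4,tilt=15): return (R.from_euler("z",deg,degrees=True)*R.from_euler("y",-tilt,degrees=True)*R.from_euler("xyz",[np.pi,0,np.pi])).as_matrix()
def above(so,deg=3.4,C=C):
    Rm=Rt(deg); return C-Rm[:,2]*(.0945+so),Rm
E
python3 - <<'E'
from plan import *
p,Rm=above(.045); print(p); goal(p,Rm)
E
```

```text
[ 0.5065 -0.2328  0.2534]
t 8.175 pos [0.5587 0.2284 0.2617] rot [-3.1408 -0.0019 -3.0159] F [-0.1078 -0.1542 -1.0832] w 0.025801040054103854
rot first: turn [ 0.0078 -0.2635  0.0661] shift now axes mm [ 109.6787 -451.0431    8.8499] shift goal axes mm [  78.9793 -457.3308  -12.5858]
```

Call:
step_arm(commands="5 -20 -5 0 0 0; 9 -38 -5 0 0 0; 12 -48 0 0 0 0; 12 -48 0 0 0 0; 12 -48 0 0 0 0; 12 -48 0 0 0 0; 12 -48 0 0 0 0; 10 -42 0 0 0 0")

```text
t: 9.18
eef_pos: [0.5174, -0.1215, 0.2731]
ee_rot: [-3.142, -0.0, -3.016]
force: [1.0, -0.3, -1.6]
width: 0.026
```

Call:
step_arm(commands="10 -42 0 0 0 0; 8 -32 0 0 0 0; 5 -20 0 0 0 0; 2 -12 0 0 0 0; 0 0 0 0.002 -0.066 0.017; 0 0 0 0.002 -0.066 0.017; 0 0 0 0.002 -0.066 0.017; 0 0 0 0.002 -0.066 0.017")

```text
t: 10.18
eef_pos: [0.5068, -0.2274, 0.2731]
ee_rot: [3.14, 0.266, -3.085]
force: [-0.4, 0.8, -0.2]
width: 0.0254
```

```bash
python3 - <<'E'
from plan import *
p,Rm=above(.035); goal(p,Rm)
S=grab_frame("side");T=grab_frame("top")
save(S,"s6",(220,90,340,190),6);save(T,"t6",(270,140,390,240),6)
s=get_state();p=np.array(s["eef_pos"]);Q=R.from_euler("xyz",s["ee_rot"]).as_matrix();n=p+Q@[0,0,.0945]
print(n,(proj(S,n)-[220,90])*6,(proj(T,n)-[270,140])*6,s["q"])
E
```

```text
t 10.175 pos [ 0.5068 -0.2274  0.2731] rot [ 3.1405  0.2661 -3.0846] F [-0.4241  0.7526 -0.2366] w 0.025397154725440716
rot first: turn [ 0.0005  0.0043 -0.0022] shift now axes mm [ 5.8154 -5.4247 28.7881] shift goal axes mm [ 5.7025 -5.3972 28.8158]
[ 0.5304 -0.2258  0.182 ] [419.0221 307.6505] [352.0363 331.7877] [-0.098   0.016  -0.3759 -0.0527 -0.9177 -1.3893]
```

View pics/s6.png

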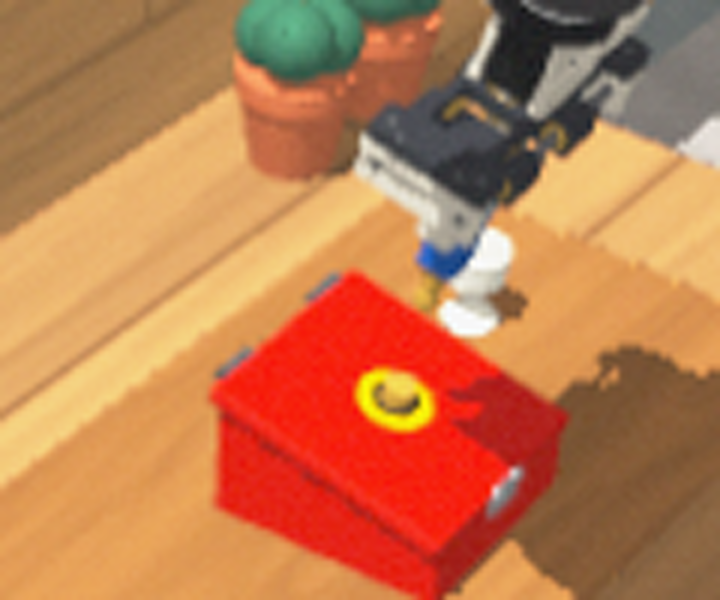

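View pics/t6.png

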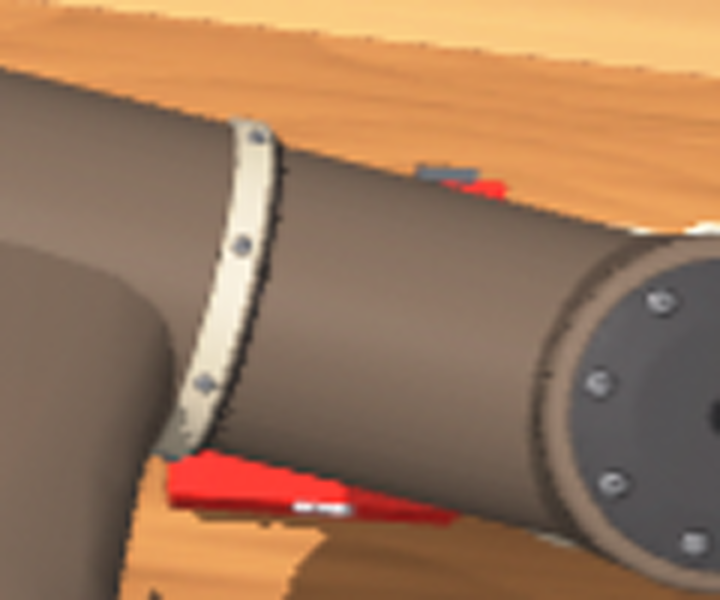

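Call:
step_arm(commands="3 -3 0 0 0.004 -0.002; 2.7 -2.4 10 0 0 0; 0 0 10 0 0 0; 0 0 8 0 0 0; 0 0 0 0 0 0; 0 0 0 0 0 0; 0 0 0 0 0 0")

```text
t: 11.15
eef_pos: [0.5093, -0.2328, 0.2449]
ee_rot: [3.141, 0.261, -3.082]
force: [-0.4, -0.6, -0.2]
width: 0.026
```

```bash
python3 - <<'E'
from plan import *
S=grab_frame("side")
save(S,"s7",(265,120,315,165),14)
p,Rm=above(.035); goal(p,Rm)
s=get_state();p=np.array(s["eef_pos"]);Q=R.from_euler("xyz",s["ee_rot"]).as_matrix();n=p+Q@[0,0,.0945];sh=p+Q@[0,0,.0545]
f=lambda X:(proj(S,X)-[265,120]+.5)*14
print(n,"nose",f(n),"sh",f(sh),"C",f(C),"dir x,y 10mm",f(C+[.01,0,0])-f(C),f(C+[0,.01,0])-f(C))
E
```

```text
t 11.2 pos [ 0.5092 -0.2328  0.2449] rot [ 3.1412  0.2607 -3.0821] F [-0.5706 -0.4936 -1.0401] w 0.02597679603949155
rot first: turn [ 0.0004 -0.0011  0.0001] shift now axes mm [0.4273 0.1063 1.0787] shift goal axes mm [0.4285 0.1066 1.0782]
[ 0.5335 -0.2313  0.1536] nose [348.1292 380.9015] sh [394.8235 271.6644] C [308.0673 477.0842] dir x,y 10mm [-31.3193 -14.592 ] [-21.6505  17.6581]
```

View pics/s7.png

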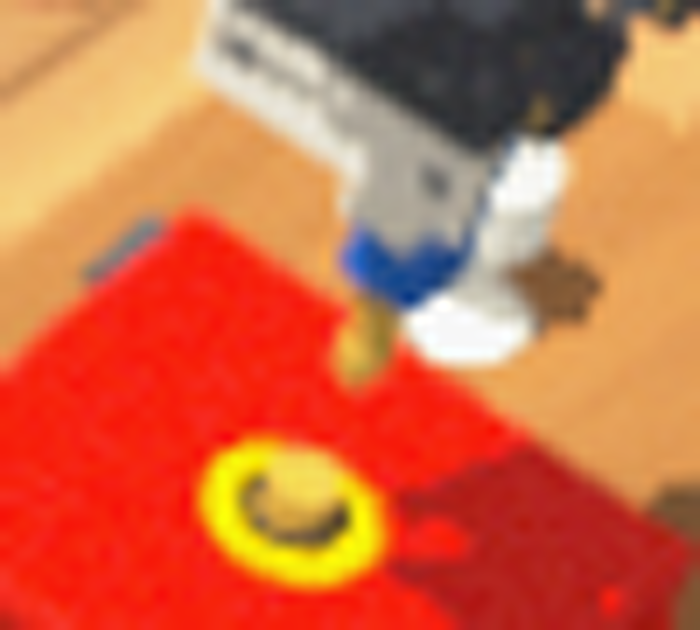

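The side view shows the nose ball at (357,385), about 35 mm out from the contact (303,480). Both agree with the calibrated prediction to within about 2 mm. I'll approach along the lid normal, slowing down near the contact.

Call:
step_arm(commands="0.4 0.3 7 0 0 0; 0 0 7 0 0 0; 0 0 6 0 0 0; 0 0 4 0 0 0; 0 0 2 0 0 0; 0 0 0 0 0 0; 0 0 0 0 0 0; 0 0 0 0 0 0")

```text
t: 12.2
eef_pos: [0.5154, -0.2321, 0.2195]
ee_rot: [3.141, 0.26, -3.082]
force: [-0.7, 0.2, -0.6]
width: 0.026
```

```bash
cat > ck.py <<'E'
from plan import *
import sys
S=grab_frame("side")
save(S,sys.argv[1],(265,120,315,165),14)
F=[];
s=get_state();p=np.array(s["eef_pos"]);Q=R.from_euler("xyz",s["ee_rot"]).as_matrix();n=p+Q@[0,0,.0945]
f=lambda X:(proj(S,X)-[265,120]+.5)*14
pp,Rm=above(0); goal(pp,Rm)
print(n,"nose",f(n),"ball",f(p+Q@[0,0,.0895]),"C",f(C)); print("axial F",Q.T@np.array(s["force"]))
E
python3 ck.py s8
```

```text
t 12.25 pos [ 0.5154 -0.2321  0.2195] rot [ 3.1412  0.2604 -3.0823] F [-0.6235  0.0497 -2.1789] w 0.026072399374602467
rot first: turn [ 0.0004 -0.0014 -0.    ] shift now axes mm [-0.1647 -0.1838  9.885 ] shift goal axes mm [-0.1507 -0.1794  9.8853]
[ 0.5397 -0.2306  0.1282] nose [319.6091 452.241 ] ball [325.24   439.0678] C [308.0673 477.0842]
axial F [1.1596 0.0857 1.946 ]
```

View pics/s8.png

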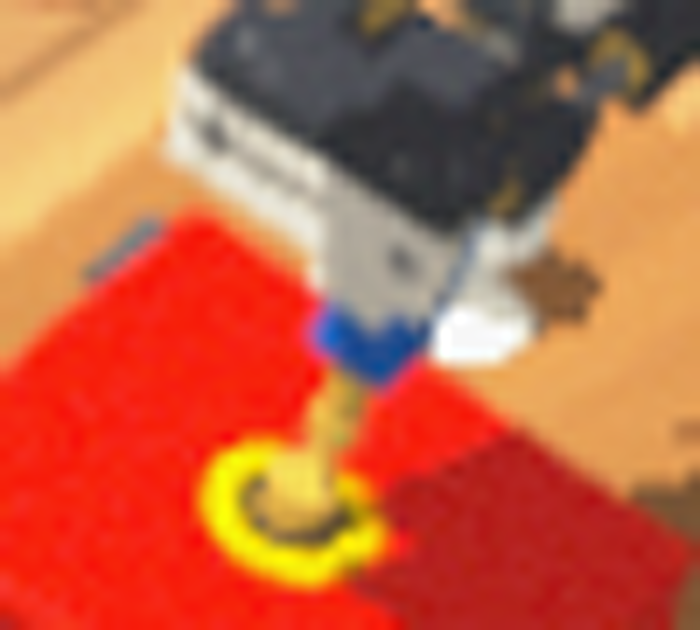

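The nose is about 10 mm off the contact, near (322,460) with the contact at (303,483), and well aligned. Continuing slowly.

Call:
step_arm(commands="0 0 2 0 0 0; 0 0 2 0 0 0; 0 0 1 0 0 0; 0 0 1 0 0 0; 0 0 0 0 0 0; 0 0 0 0 0 0")

```text
t: 13.0
eef_pos: [0.5169, -0.232, 0.2135]
ee_rot: [3.141, 0.26, -3.082]
force: [-0.9, 0.6, -1.0]
width: 0.026
```

```bash
python3 ck.py s9
```

```text
t 13.05 pos [ 0.5169 -0.232   0.2136] rot [ 3.1411  0.2602 -3.0823] F [ 0.2695 -1.3347 -0.9926] w 0.025302371724592265
rot first: turn [ 0.0005 -0.0016 -0.    ] shift now axes mm [-0.215  -0.1949  3.7555] shift goal axes mm [-0.2088 -0.1931  3.7559]
[ 0.5412 -0.2305  0.1222] nose [312.9281 468.4909] ball [318.5283 455.3811] C [308.0673 477.0842]
axial F [ 0.0718 -1.3488  1.0074]
```

View pics/s9.png

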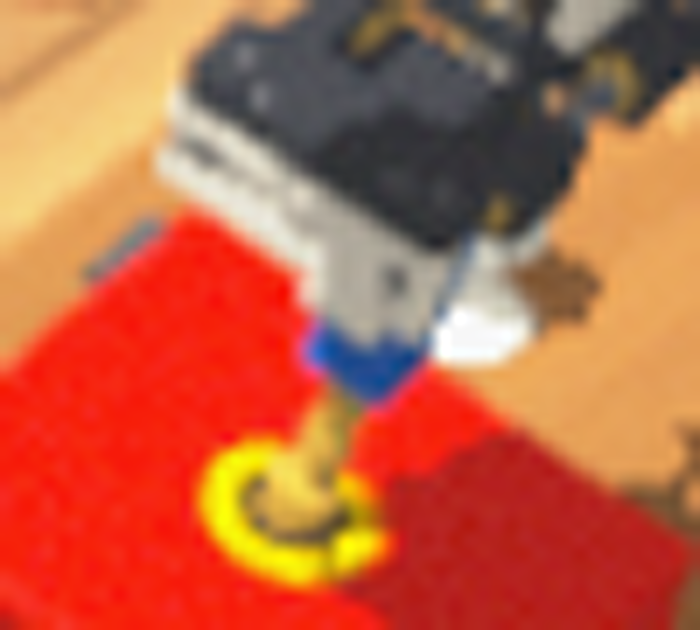

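```bash
cat > fr.py <<'E'
from plan import *
A=[];Z=[]
for i in range(10):
    grab_frame("side"); s=get_state(); Q=R.from_euler("xyz",s["ee_rot"]).as_matrix(); A.append(Q.T@np.array(s["force"]))
    Z.append(Rt()[:,2]@(np.array(s["eef_pos"])-above(0)[0])*1e3)
print("t",s["t"],"F tool",np.mean(A,0),"sd",np.std(A,0),"depth past nominal mm",np.mean(Z),"rot",s["ee_rot"])
E
python3 fr.py
```

```text
t 13.55 F tool [ 0.3086 -0.0066  1.0483] sd [0.3943 0.3891 0.2142] depth past nominal mm -3.737753821681326 rot [ 3.141   0.2601 -3.0823]
```

Call:
step_arm(commands="0 0 1 0 0 0; 0 0 1 0 0 0; 0 0 1 0 0 0; 0 0 1 0 0 0; 0 0 0 0 0 0; 0 0 0 0 0 0")

```text
t: 14.3
eef_pos: [0.5179, -0.232, 0.2096]
ee_rot: [3.141, 0.26, -3.082]
force: [0.4, -0.3, -1.0]
width: 0.0263
```

```bash
python3 fr.py
```

```text
t 14.8 F tool [ 0.266  -0.3407  0.9483] sd [0.4479 0.4516 0.4708] depth past nominal mm 0.27395033274817054 rot [ 3.1411  0.2601 -3.0822]
```

No touch yet at the nominal depth. Continuing.

Call:
step_arm(commands="0 0 1 0 0 0; 0 0 0 0 0 0; 0 0 1 0 0 0; 0 0 0 0 0 0; 0 0 0 0 0 0")

```text
t: 15.42
eef_pos: [0.5185, -0.2319, 0.2077]
ee_rot: [3.141, 0.26, -3.082]
force: [-0.2, -0.6, 0.9]
width: 0.0256
```

```bash
python3 fr.py
```

```text
t 15.925 F tool [ 0.3925  0.0695 -0.3322] sd [0.7106 0.3875 0.1793] depth past nominal mm 2.265523215353641 rot [ 3.1411  0.2601 -3.0823]
```

Touched, with about 1.4 N axial. Pressing about 2.5 mm further, then looking.

Call:
step_arm(commands="0 0 0.5 0 0 0; 0 0 0.5 0 0 0; 0 0 0.5 0 0 0; 0 0 0.5 0 0 0; 0 0 0.5 0 0 0; 0 0 0 0 0 0; 0 0 0 0 0 0")

```text
t: 16.8
eef_pos: [0.5191, -0.2319, 0.2053]
ee_rot: [3.141, 0.26, -3.082]
force: [-0.3, -0.3, 1.9]
width: 0.0258
```

```bash
python3 fr.py; python3 ck.py s10
```

```text
t 17.3 F tool [ 0.0293 -0.1039 -1.8788] sd [0.4877 0.2851 0.5888] depth past nominal mm 4.764219670180308 rot [ 3.1411  0.2602 -3.0822]
t 17.35 pos [ 0.5191 -0.2319  0.2053] rot [ 3.1411  0.2601 -3.0822] F [-1.2138  0.2436  1.1608] w 0.025780494056028256
rot first: turn [ 0.0005 -0.0017  0.    ] shift now axes mm [-0.213  -0.2162 -4.8002] shift goal axes mm [-0.2211 -0.2186 -4.7997]
[ 0.5434 -0.2304  0.114 ] nose [303.3609 490.8521] ball [308.9219 477.8326] C [308.0673 477.0842]
axial F [ 0.8584  0.3159 -1.4295]
```

View pics/s10.png

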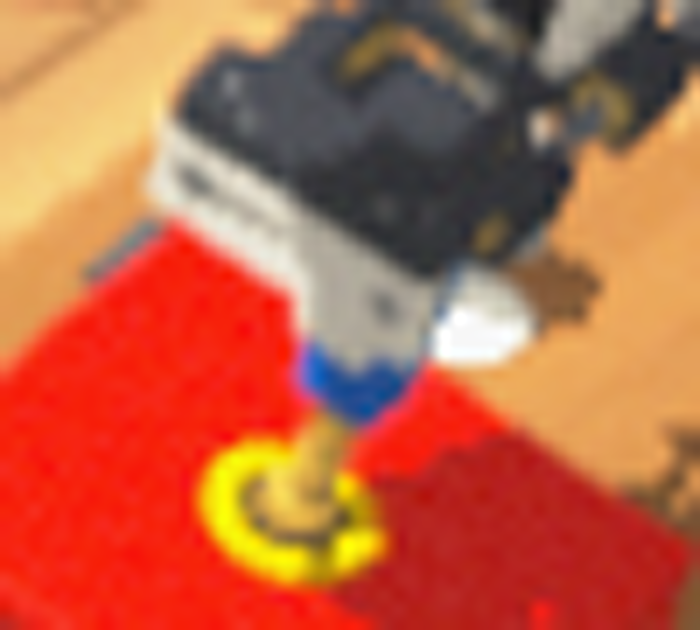

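Call:
step_arm(commands="0 0 0.5 0 0 0; 0 0 0.5 0 0 0; 0 0 0.5 0 0 0; 0 0 0.5 0 0 0; 0 0 0 0 0 0; 0 0 0 0 0 0; 0 0 0 0 0 0")

```text
t: 18.23
eef_pos: [0.5196, -0.2318, 0.2034]
ee_rot: [3.141, 0.26, -3.082]
force: [-0.6, -0.3, 2.4]
width: 0.0258
```

```bash
python3 fr.py; python3 ck.py s11; python3 - <<'E'
from h import *
import pickle
S0=pickle.load(open("p0.pkl","rb"))["side"]; S=grab_frame("side"); save(S,"s12",None,1.5)
E
```

```text
t 18.725 F tool [ 0.1194 -0.1394 -3.1421] sd [0.3093 0.4675 0.5579] depth past nominal mm 6.77159341563569 rot [ 3.1411  0.2601 -3.0823]
t 18.775 pos [ 0.5196 -0.2319  0.2034] rot [ 3.1411  0.2602 -3.0823] F [-0.4091 -0.8194  3.3308] w 0.026068610895246206
rot first: turn [ 0.0005 -0.0016 -0.    ] shift now axes mm [-0.197  -0.2025 -6.7496] shift goal axes mm [-0.2079 -0.2057 -6.7492]
[ 0.5439 -0.2304  0.1121] nose [301.1581 495.8344] ball [306.7112 482.8366] C [308.0673 477.0842]
axial F [-0.4152 -0.7921 -3.3366]
```

View pics/s11.png

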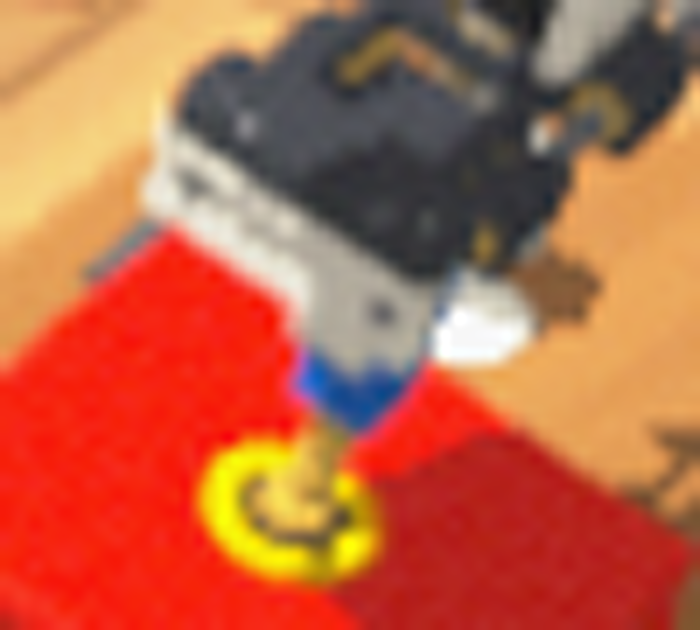

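View pics/s12.png

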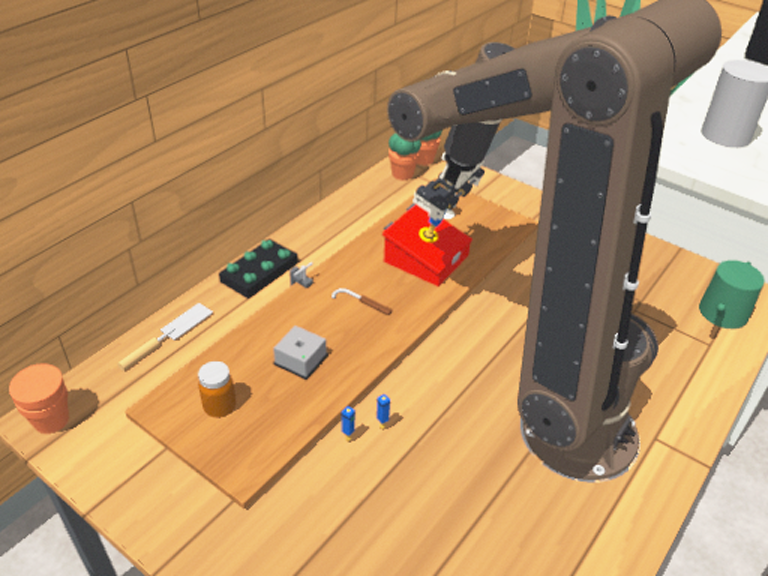

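```bash
python3 -c "
from h import *
print(job_done()); s=get_state(); print(s['t'],s['force'],s['width'])"
```

```text
the job is handed in; nothing more can be done
None
the job is handed in; nothing more can be done
```

I pulled the blue tester straight up out of the dock and set its nose on the ringed contact. I pressed slowly along the lid's normal and handed the job in at about 18.8 s, still holding that push. `job_done()` reports no verdict, and a state reading right after it was refused, so these are the last checks before handing in:

- **Push:** the averaged force along the tester was about 4.2 N, taking off the roughly 1 N that the tester's weight gave before touching. On the spring figures given, that puts the contact about 6 mm in, or half-way. I didn't measure the depth directly.
- **Alignment:** the tool was within about 0.002 rad of the lid normal that I worked out from the pictures. The nose is about 1–3 mm from the contact's centre by side camera and arm pose. The top camera's view was blocked by the arm.
- **Grip:** finger opening was 26 mm, matching the handle, with the grip set to 45 N.
- **Other things:** in the last side picture the jar and hoof pick stand where they were, and the visible part of the egg cup hadn't moved; the gripper partly hides it.

One figure disagreed: the nose first touched 1–2 mm deeper than I had predicted, which fits the camera calibration error of about 2 mm.

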